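# Fit the clamping lever on its spline and lock the drill jig

## Robot

A 7-joint arm with a two-finger parallel gripper is mounted at the origin on the work surface. World frame = base frame: x ahead of the robot, y to its left, z up, the work surface at z = 0. Lengths are in m, angles in rad, forces in N, time in s.
With the tool pointing down it reaches from about 0.4 to 0.85 m from the base axis. Payload 4.5 kg.
Tool frame: the origin (TCP) lies midway between the tips of the shut fingers; the grasp point (between the pads) lies 19 mm behind it; z points along the fingers, y is the line along which they close (so a half turn about z gives the same grasp; the last joint's range is limited). The gripper opens to 88 mm and grips with 3 to 60 N. Pads are 18 mm wide; open, the fingers measure 123 mm over their backs; the gripper's body (75 mm by 187 mm) begins 45 mm behind the grasp point.
Start: joints at [1.18, 0.689, -0.195, 1.565, 0.157, 0.902, -0.215], TCP at [0.258, -0.569, 0.239] pointing down, gripper open.
Joint ranges: [-3.01, 3.01], [-0.46, 2.08], [-1.47, 1.51], [0.13, 2.56], [-1, 4.14], [0.04, 2.09], [-2.66, 2.66]. Speed limits (rad/s): [2.57, 2.57, 3.14, 3.14, 3.14, 3.14, 3.14].

## Interface

Orientations are given as a unit quaternion [x, y, z, w].
In Python, from plant import r gives the robot as it stands. The module is installed in compiled form; this text tells all that it offers.
- The arm moves only by the tool step_arm, never from a script. Its argument "series" is a list of rows, each a list of 7 numbers: the shift along the world's x, y, z in mm, then the turn, a rotation vector about the world's x, y, z in rad, then the closure, from 0 (fully open) to 1 (shut). A call has 1 to 20 rows; each row shifts and turns the commanded pose from where the row before left it; what a row does not reach is not made up. A row lasts 1/10 s, in which the tool goes at most 50 mm and 8.59 degrees, less where a joint would pass 70% of its speed; a pose out of reach is approached as far as the arm can. A call is refused whole if a number of a shift passes 50 or a number of a turn 0.15, either way. A call with a gripper value outside its range is refused whole. The fingers move at their own pace and stop on an object; "force" is the grip in N (left out, the last holds). Time passes only in rows, so rows that do not move let the fingers close. It gives the time, the measured TCP pose, the force, the opening and the grip force at its end, in the units of the state.
- r.get_state(): the state, without advancing time (a new reading comes with each control period).
- r.snapshot(name): name is "scene" or "top" or "wrist"; returns (picture, depth): 400x640x3 uint8, blue, green, red; 400x640 float32, m along the optical axis (not along the pixel's ray), 0 where there is no reading.
- r.get_calibration(name): a dict with "intrinsics" (3x3 intrinsics, pixels), "dist_coeffs" ([k1, k2, p1, p2, k3] as OpenCV has them; the pictures are not rectified), "pose" (4x4, takes a point from camera to world coordinates). Camera axes: x right, y up, looking along -z (the intrinsics and any distortion apply to the point x, -y, -z); pixel columns grow to the right and rows downward; lengths in m; the calibration is good to about 2 mm. A picture is of the moment at which its call begins: read the wrist's pose just before it. get_calibration takes no time and is no camera call; for the wrist camera it gives the pose at the moment of the call.
- r.finish_job(): hands the job in; it is judged then, once.
The state is a dict: "clock": time; "q": joint angles; "qd": joint speeds; "joint_torque": joint torques, N m; "tool_pos": TCP position; "eef_rot": TCP orientation; "contact_force": force on the tool from outside, world axes, zero at the start; "moment": the same for the moment, N m; "opening": opening from 0.0 (shut) to 1.0 (fully open); "finger_force": force on a finger pad.
Only numpy, scipy, OpenCV 4.12 (cv2) and the standard library are available. Lean on these libraries where they do the work, as an engineer would, in place of code of your own. Each camera call takes 0.05 s, during which the arm holds its last target. There are 200 camera calls.

## Task

Put the pull-off clamping lever on the splined spindle of the drill jig: turn it until the teeth line up and slide it fully home. Then swing it clockwise until the clamp is tight, indexed so that its handle finishes pointing towards the end of the jig away from the drill bush, and let go, leaving the lever on. Do not disturb the tin, the square or the spanner lying about.

Things in the scene. Friction and masses are not known exactly. Their poses are not given: they have to be found in the camera images.
- lever_hub (a point): Clamping lever, standing loose on the bench on its hub: a dark steel cylinder 40 mm in diameter, 50 mm high, about 0.36 kg, with a black handle that leaves it near its top. This point: on the hub's axis, 25 mm above its underside. z is the axis, up; x points along the handle. The hub is gripped across its diameter, square to the handle, 15 to 45 mm above its underside.
- lever_bore (a point): Centre of the hub's flat underside, mouth of its splined bore, 35 mm deep. Six equal inner teeth every 60 degrees, one of them below the handle: 2.6 mm wide, reaching in to 9.2 mm from the axis, from 6 to 34 mm above the underside. Below 6 mm the bore is plain, 28 mm in diameter. Axes as lever_hub.
- lever_end (a point): Free end of the lever's handle: 105 mm out from the hub's axis along x, 72.5 mm above the hub's underside. The handle is a bar 13 to 17 mm thick that slants up at 20 degrees from the hub's top.
- jig: Drill jig, fixed on the bench: steel sub-plate 150 x 260 x 20 mm (x, y, z), a flat aluminium bar 40 mm wide along its y, a dark strap clamp along its x over the bar (top 59 mm above the bench) and a bracket with the drill bush on its +y side; the end away from the bush is its -y end. Origin: centre of the plate's underside, z up. All but the spindle is lower than 71 mm.
- spindle_seat (a point): Clamp spindle, upright through the strap, 15 mm from the jig's centre towards -x. This point: on its axis, on the top face of its round collar (38 mm in diameter), 66 mm above the bench, where the lever's underside sits when fully home. The spindle turns only clockwise from slack and drags at 0.4 N m, so light rubbing does not turn it.
- spline_top (a point): On the spindle's axis, level with the top of its six teeth, 24 mm above the seat; teeth 5 mm wide, 26 mm over opposite teeth, on a 16.4 mm core whose round nose ends 8 mm higher. The teeth stand at an unknown angle, new at every start, not told by any pose. The hub has 1 mm radial and 6 degrees angular play; teeth on teeth it stops 18 mm above the seat, lined up it slides down freely.
- bush (a point): Centre of the top of the drill bush, 24 mm in diameter, 70 mm above the bench.
- spindle (a joint): How far the spindle is turned clockwise, seen from above, from fully slack (0), in rad. It starts between 0 and 0.25, drags at 0.4 N m and comes up tight against a firm stop at 1.15; it stays where it is left. It tells nothing of where the teeth stand.
- tin_mid (a point): A low bare tin of cutting paste, 60 mm in diameter, 45 mm high, loose; this point is its centre.
- square: A loose steel try-square, lying: stock 110 mm long and 16 mm high along its y, blade 150 mm along its x from the stock. Origin under the middle of the stock.
- spanner: A loose steel spanner 170 mm long, lying; its x is its length.
Things that resemble listed ones, but are neither listed nor needed, are in the scene too. Several things look just like the part that bears lever_hub: the one meant starts farthest to the robot's right.

How it is judged:
By the outcome, as a careful person would: the job done as asked, in the order asked, and still so for the second after the job is handed in, with the robot touching nothing.
It also fails if it takes over 67 s, if anything falls off the work surface, if the arm or the gripper's body presses on something with over 40 N, if the wrist force passes 120 N, or if a joint passes its speed limit or range.

## Working session

There is one attempt and no reset: what is moved stays moved. The work goes in short steps, Python scripts to look and compute and a tool call to move; the robot and the scene stay as the last step left them, time stands still between calls to the robot, and variables do not carry over. Pictures are saved under pics/ and viewed, at most 10 in all, crops included, and the job is handed in when it is done.

Besides the shell and the picture viewer there is one more tool, called after "Request:" in YAML: its name, and indented under it one key for each argument. step_arm: Moves the arm, as the interface text tells. Its arguments: {"type":"object","properties":{"series":{"type":"array"},"force":{"type":"number"}},"required":["series"]}

```bash
mkdir -p pics; cat > h.py <<'E'
import numpy as np, cv2
from plant import r
def snap(n):
    c=r.get_calibration(n); im,d=r.snapshot(n); return im,d,c
def cloud(d,c):
    K=np.array(c["intrinsics"]);D=np.array(c["dist_coeffs"],float);T=np.array(c["pose"])
    h,w=d.shape; v,u=np.mgrid[0:h,0:w]
    p=cv2.undistortPoints(np.stack([u.ravel(),v.ravel()],1).astype(np.float64)[:,None],K,D)[:,0]
    z=d.ravel(); P=np.stack([p[:,0]*z,-p[:,1]*z,-z],1)
    P=P@T[:3,:3].T+T[:3,3]; P[z==0]=np.nan
    return P.reshape(h,w,3)
def proj(X,c):
    K=np.array(c["intrinsics"]);D=np.array(c["dist_coeffs"],float);T=np.array(c["pose"])
    p=(np.atleast_2d(X)-T[:3,3])@T[:3,:3]; p=p*[1,-1,-1]
    return cv2.projectPoints(p,np.zeros(3),np.zeros(3),K,D)[0][:,0]
E
python3 - <<'E'
from h import *
for n in("scene","top"):
    im,d,c=snap(n); np.savez(f"pics/{n}.npz",im=im,d=d,P=cloud(d,c)); cv2.imwrite(f"pics/{n}0.png",im)
    print(n,np.round(c["pose"],3).tolist(),np.round(c["intrinsics"],1).tolist())
print(r.get_state())
E
```

```text
scene [[0.796, -0.416, 0.439, 1.021], [0.605, 0.544, -0.582, -0.626], [0.003, 0.729, 0.685, 0.939], [0.0, 0.0, 0.0, 1.0]] [[469.0, 0.0, 323.2], [0.0, 469.0, 200.3], [0.0, 0.0, 1.0]]
top [[-0.094, 0.972, -0.215, 0.11], [-0.996, -0.094, 0.014, 0.112], [-0.006, 0.215, 0.977, 1.732], [0.0, 0.0, 0.0, 1.0]] [[520.9, 0.0, 325.8], [0.0, 520.9, 196.1], [0.0, 0.0, 1.0]]
{'clock': 0.1, 'q': array([ 1.17981141,  0.68987478, -0.19451595,  1.56619839,  0.15736444,
        0.90251213, -0.21507066]), 'qd': array([ 1.10584475e-04, -2.33821475e-03,  6.51883453e-04, -4.36482003e-03,
       -3.10926822e-04,  3.80863693e-05,  1.92947159e-03]), 'joint_torque': array([-3.36958292e-03, -5.28504968e+01, -1.27127822e+00, -1.53838384e+01,
       -5.25069726e-02,  2.01526513e-03,  2.37943698e-05]), 'tool_pos': array([ 0.25729695, -0.56898363,  0.23801705]), 'eef_rot': array([ 9.77514597e-01,  2.10866248e-01, -2.51207328e-04, -7.57581265e-04]), 'contact_force': array([-0.33012463, -0.47498432,  0.07314637]), 'moment': array([ 0.07949383, -0.02744285, -0.00825851]), 'finger_force': 0.0, 'opening': 0.999946662474811}
```

View pics/scene0.png

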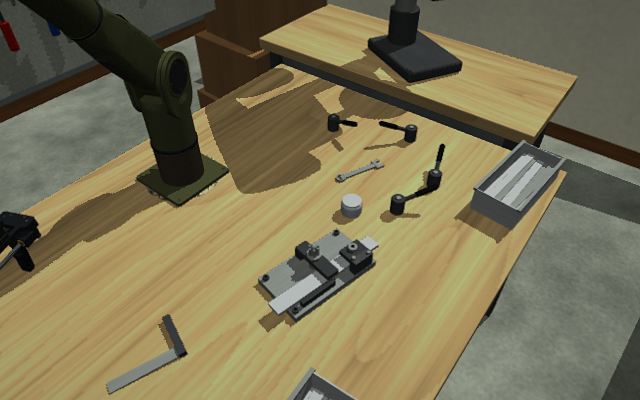

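View pics/top0.png

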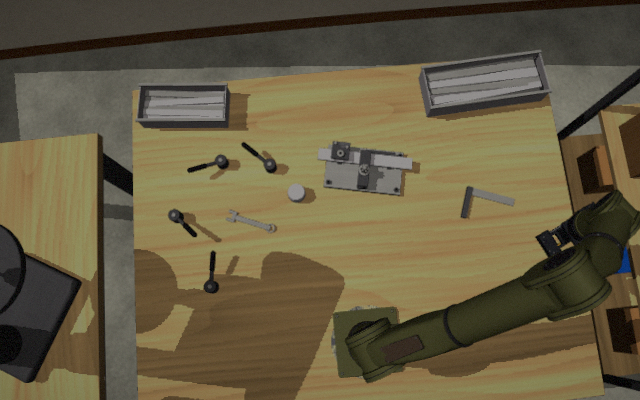

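The top picture shows four lever lookalikes with hubs at (270,165), (222,161), (176,215) and (211,287). Image right is -y, the robot's right, so the one at (270,165) should be the one meant; it appears at about (398,203) in the scene view. The jig's spindle is at (363,170), its bush at (341,153), the tin at (297,193), the spanner around (250,221) and the square around (485,200).

```bash
python3 - <<'E'
from h import *
a=np.load("pics/top.npz"); P=a["P"]; im=a["im"]
for nm,(u,v) in dict(h1=(270,165),h2=(222,161),h3=(176,215),h4=(211,287),spin=(363,170),bush=(341,153),tin=(297,193),end1=(243,145),span1=(230,214),span2=(272,228),pl1=(328,188),pl2=(401,193)).items():
    print(nm,np.round(np.nanmedian(P[v-1:v+2,u-1:u+2].reshape(-1,3),0),3))
z=P[...,2]
def reg(u0,u1,v0,v1,lo,hi):
    q=P[v0:v1,u0:u1].reshape(-1,3); return q[(q[:,2]>lo)&(q[:,2]<hi)]
# jig plate outline
q=reg(305,425,130,205,.012,.09); 
q2=reg(305,425,130,205,.015,.025)
print("plate rect",cv2.minAreaRect(q2[:,:2].astype(np.float32)*1000),len(q2))
print("hub+handle", [ (lo, np.round(cv2.minEnclosingCircle(reg(235,285,135,180,lo,lo+.01)[:,:2].astype(np.float32)*1000)[0],1), len(reg(235,285,135,180,lo,lo+.01))) for lo in(.03,.04,.05,.06,.07)])
s=np.load("pics/scene.npz");
for nm,u,v in(("h1",398,199),("spin",314,250),("bush",353,246)): print(nm,np.round(s["P"][v,u],3))
c1=cv2.resize(im[130:205,235:425],(760,300),interpolation=cv2.INTER_CUBIC)
c2=cv2.resize(s["im"][160:320,250:450],(760,608)[0:2],interpolation=cv2.INTER_CUBIC)[:300*2]
cv2.imwrite("pics/c1.png",cv2.resize(im[135:205,235:425],(798,294),interpolation=cv2.INTER_CUBIC))
cv2.imwrite("pics/c2.png",cv2.resize(s["im"][175:325,250:450],(800,600),interpolation=cv2.INTER_CUBIC))
E
```

```text
h1 [0.602 0.264 0.054]
h2 [0.632 0.423 0.054]
h3 [0.463 0.586 0.05 ]
h4 [0.218 0.481 0.052]
spin [ 0.546 -0.04   0.088]
bush [0.617 0.024 0.07 ]
tin [0.499 0.182 0.048]
end1 [0.673 0.345 0.077]
span1 [ 0.459  0.415 -0.   ]
span2 [0.399 0.278 0.002]
pl1 [0.516 0.077 0.   ]
pl2 [ 0.478 -0.17  -0.003]
plate rect ((566.60693359375, -48.468994140625), (260.65087890625, 152.04969787597656), 77.7898178100586) 1437
hub+handle [(0.03, array([599.8, 267.9]), 13), (0.04, array([618.3, 277.1]), 77), (0.05, array([621.5, 292.3]), 87), (0.06, array([651.1, 321.7]), 35), (0.07, array([661. , 331.3]), 39)]
h1 [0.614 0.259 0.051]
spin [ 0.561 -0.052  0.086]
bush [0.621 0.027 0.069]
```

View pics/c2.png

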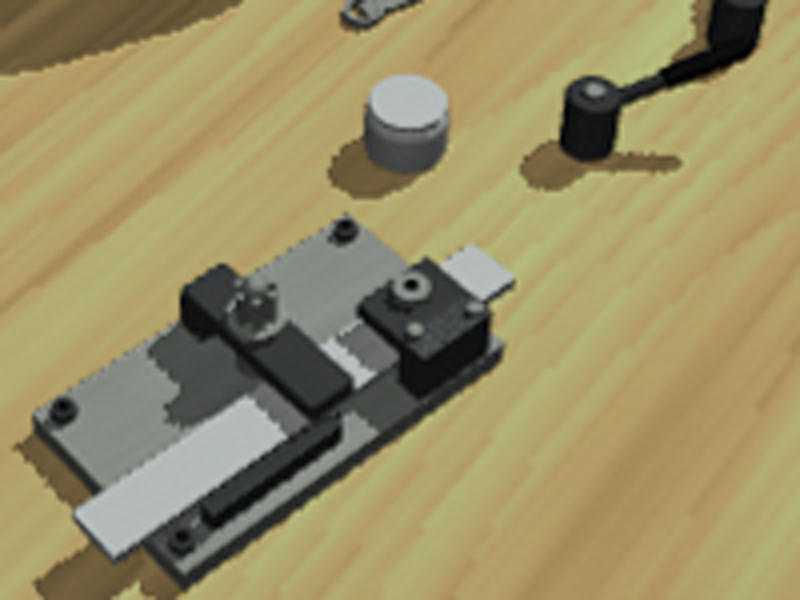

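The enlarged crop shows a lone lever, hub at crop (593,90), handle rising to the right, clear of the tin. The spindle is at (258,305) on the strap, with the bush at (408,290) towards jig +y. At y = 0.264, this lever has the smallest y of the four, so it is the target. I'll move over the jig and look with the wrist camera.

Request:
step_arm:
  series:
    - [18,30,3,0,0,0.13,0]
    - [18,30,3,0,0,0.13,0]
    - [18,30,3,0,0,0.13,0]
    - [18,30,3,0,0,0.13,0]
    - [18,30,3,0,0,0.13,0]
    - [18,30,3,0,0,0.13,0]
    - [18,30,3,0,0,0.13,0]
    - [18,30,3,0,0,0.13,0]
    - [18,30,3,0,0,0.13,0]
    - [18,30,3,0,0,0.13,0]
    - [18,30,3,0,0,0.13,0]
    - [18,30,3,0,0,0.13,0]
    - [18,30,3,0,0,0.13,0]
    - [18,30,3,0,0,0.13,0]
    - [18,30,3,0,0,0.13,0]
    - [18,30,3,0,0,0.13,0]
    - [0,0,0,0,0,0,0]

```text
clock: 1.8
tool_pos: [0.5477, -0.0836, 0.2873]
eef_rot: [0.308, 0.951, 0.003, 0.001]
contact_force: [-0.6, 0.2, -0.5]
opening: 1.002
finger_force: 0.0
```

```bash
python3 - <<'E'
from h import *
im,d,c=snap("wrist"); np.savez("pics/w1.npz",im=im,d=d,P=cloud(d,c)); cv2.imwrite("pics/w1.png",im)
s=r.get_state(); print(s["clock"],s["q"],s["tool_pos"],s["eef_rot"]); print(np.round(c["pose"],3))
print(proj([[.552,-.045,.066],[.552,-.045,.09]],c))
E
```

```text
1.85 [ 0.53455256  0.62590212 -0.78345675  1.70672675  0.50374297  1.02153206
  0.51367614] [ 0.54630373 -0.08676459  0.28666474] [ 3.11069970e-01  9.50386473e-01  1.00629478e-03 -1.12660094e-04]
[[ 0.586 -0.781 -0.216  0.494]
 [ 0.81   0.567  0.148 -0.044]
 [ 0.007 -0.262  0.965  0.433]
 [ 0.     0.     0.     1.   ]]
[[351.31282965 149.78344363]
 [353.421363   152.87978492]]
```

View pics/w1.png

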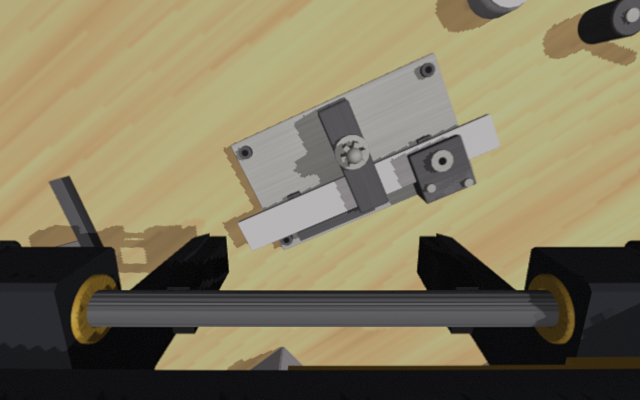

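The wrist view shows the jig from above, with the spindle at (352,152), its teeth visible, and the bush at (442,160). The target hub is at the upper right. I'll rectify a spindle crop and measure.

```bash
cat >> h.py <<'E'
def ortho(im,c,cx,cy,z,half,n):
    g=np.linspace(-half,half,n); Y,X=np.meshgrid(-g,g,indexing="ij") # +x right,+y up
    X,Y=np.meshgrid(g,-g)
    p=proj(np.stack([X.ravel()+cx,Y.ravel()+cy,np.full(X.size,z)],1),c).astype(np.float32).reshape(n,n,2)
    return cv2.remap(im,p[...,0],p[...,1],cv2.INTER_CUBIC)
E
python3 - <<'E'
from h import *
a=np.load("pics/w1.npz");P=a["P"];im=a["im"]; c=r.get_calibration("wrist")
q=P[110:200,300:400].reshape(-1,3)
for lo,hi in((.061,.070),(.086,.094),(.094,.104)):
    k=q[(q[:,2]>lo)&(q[:,2]<hi)&(np.hypot(q[:,0]-.552,q[:,1]+.045)<.03)]
    print(lo,len(k),np.round(k.mean(0),4),cv2.minEnclosingCircle(k[:,:2].astype(np.float32)*1000) if len(k) else"")
q=P[40:260,220:500].reshape(-1,3); k=q[(q[:,2]>.015)&(q[:,2]<.024)]
print("plate",cv2.minAreaRect(k[:,:2].astype(np.float32)*1000))
print("bush",P[160,442],P[152,352])
o=ortho(im,c,.552,-.045,.09,.025,560); cv2.imwrite("pics/o1.png",o)
E
```

```text
0.061 514 [ 0.5511 -0.0451  0.0658] ((554.3568725585938, -45.51895523071289), 18.845067977905273)
0.086 221 [ 0.5533 -0.0455  0.0903] ((554.4002685546875, -45.70357131958008), 13.211148262023926)
0.094 150 [ 0.5541 -0.0455  0.0961] ((554.2396850585938, -45.44634246826172), 7.164535045623779)
plate ((569.28564453125, -48.57843017578125), (260.4710998535156, 150.48753356933594), 78.0726318359375)
bush [0.61708866 0.02740678 0.07100403] [ 0.54959432 -0.04563359  0.0950861 ]
```

View pics/o1.png

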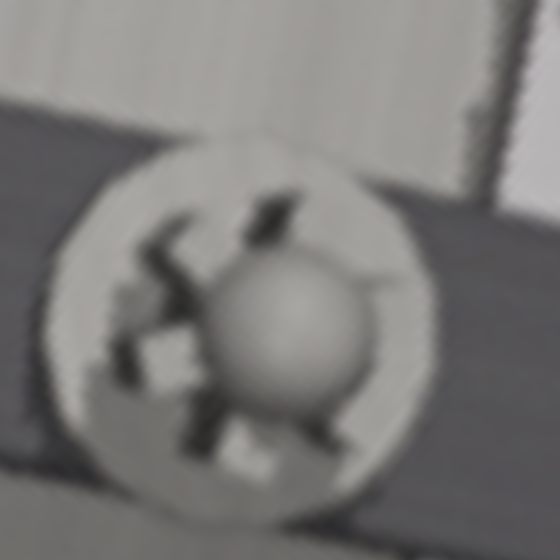

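```bash
python3 - <<'E'
from h import *
def teeth(P,box,c0):
    q=P[box[2]:box[3],box[0]:box[1]].reshape(-1,3)
    k=q[(q[:,2]>.087)&(q[:,2]<.0935)]-np.r_[c0,0]; R=np.hypot(k[:,0],k[:,1]); k=k[(R>8.8e-3)&(R<13.5e-3)]
    th=np.arctan2(k[:,1],k[:,0]); m=np.exp(6j*th).mean()
    print("depth",len(k),np.degrees(np.angle(m))/6,abs(m))
a=np.load("pics/w1.npz"); teeth(a["P"],(300,400,110,200),(.5543,-.0455))
# settled second look
im,d,c=snap("wrist"); P=cloud(d,c); np.savez("pics/w2.npz",im=im,d=d,P=P)
q=P[90:230,280:420].reshape(-1,3); q=q[np.hypot(q[:,0]-.552,q[:,1]+.045)<.03]
for lo,hi in((.063,.070),(.086,.094),(.094,.104)):
    k=q[(q[:,2]>lo)&(q[:,2]<hi)]; print(cv2.minEnclosingCircle(k[:,:2].astype(np.float32)*1000))
    if lo==.063: c0=np.array(cv2.minEnclosingCircle(k[:,:2].astype(np.float32)*1000)[0])/1000
teeth(P,(280,420,90,230),c0)
q=P[:260,200:520].reshape(-1,3); k=q[(q[:,2]>.015)&(q[:,2]<.024)]
q=P[:,520:].reshape(-1,3); 
print("plate",cv2.minAreaRect(k[:,:2].astype(np.float32)*1000))
o=ortho(im,c,c0[0],c0[1],.09,.015,540)
g=cv2.cvtColor(o,cv2.COLOR_BGR2GRAY); cv2.imwrite("pics/o2.png",o)
s=r.get_state(); print(s["clock"],s["q"],s["tool_pos"],s["eef_rot"])
E
```

```text
depth 138 13.133637385920535 0.6577154576040031
((554.51611328125, -45.52010726928711), 18.939634323120117)
((554.2454833984375, -45.64516067504883), 13.164085388183594)
((554.0839233398438, -45.43330764770508), 7.290447235107422)
depth 134 13.385336127410518 0.6716766725297696
plate ((571.6409912109375, -6.4524078369140625), (356.1578063964844, 169.05328369140625), 83.64212036132812)
1.9 [ 0.5363971   0.62550234 -0.78097131  1.7077111   0.50402458  1.02177758
  0.51342275] [ 0.54543399 -0.08903818  0.28629416] [ 3.12761259e-01  9.49831640e-01 -1.17429968e-04 -4.85763403e-04]
```

View pics/o2.png

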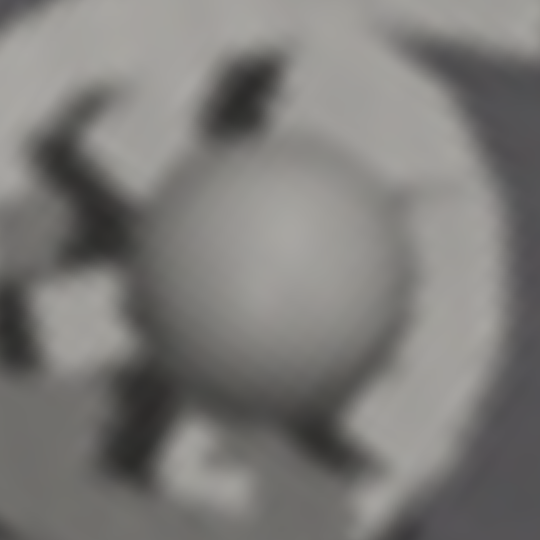

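Teeth stand at about 13.3° mod 60, and the spindle axis is at (0.5543,-0.0455). The collar, teeth and nose circles agree with their given sizes. The handle should therefore engage at -16.7°, and clockwise travel of 52 to 66° will bring it near jig -y (-102°). Next I move above the lever and look.

Request:
step_arm:
  series:
    - [6,29,-3,0,0,0.115,0]
    - [6,29,-3,0,0,0.115,0]
    - [6,29,-3,0,0,0.115,0]
    - [6,29,-3,0,0,0.115,0]
    - [6,29,-3,0,0,0.115,0]
    - [6,29,-3,0,0,0.115,0]
    - [6,29,-3,0,0,0.115,0]
    - [6,29,-3,0,0,0.115,0]
    - [6,29,-3,0,0,0.115,0]
    - [6,29,-3,0,0,0.115,0]
    - [6,29,-3,0,0,0.115,0]
    - [6,29,-3,0,0,0.115,0]
    - [6,29,-3,0,0,0.115,0]
    - [0,0,0,0,0,0,0]
    - [0,0,0,0,0,0,0]
    - [0,0,0,0,0,0,0]

```text
clock: 3.5
tool_pos: [0.6243, 0.2849, 0.2474]
eef_rot: [-0.414, 0.91, -0.001, -0.0]
contact_force: [-0.1, -0.4, 0.4]
opening: 1.003
finger_force: 0.0
```

```bash
python3 - <<'E'
from h import *
im,d,c=snap("wrist"); P=cloud(d,c); np.savez("pics/w3.npz",im=im,d=d,P=P); cv2.imwrite("pics/w3.png",im)
s=r.get_state(); print(s["clock"],s["q"],s["tool_pos"],s["eef_rot"],np.degrees(2*np.arctan2(s["eef_rot"][1],s["eef_rot"][0])))
q=P.reshape(-1,3); q=q[(np.hypot(q[:,0]-.602,q[:,1]-.264)<.15)]
for lo,hi in((.015,.03),(.03,.045),(.045,.053),(.053,.063),(.063,.075),(.075,.095)):
    k=q[(q[:,2]>lo)&(q[:,2]<hi)]
    if len(k)>3: print(lo,len(k),np.round(k.mean(0),4),cv2.minEnclosingCircle(k[:,:2].astype(np.float32)*1000))
print(proj([[.602,.264,.05],[.673,.345,.0725]],c))
E
```

```text
3.55 [-0.04803549  0.93943961 -1.03837099  1.3229598   0.80341335  1.3173113
  1.33544524] [0.62433655 0.28496265 0.24762705] [-4.14430433e-01  9.10080336e-01 -1.05938644e-03 -2.73516082e-04] 228.96693781191908
0.015 144 [0.5406 0.2094 0.0236] ((552.6196899414062, 221.77127075195312), 64.83499908447266)
0.03 1528 [0.5168 0.1948 0.042 ] ((557.72509765625, 235.909912109375), 83.63163757324219)
0.045 2317 [0.5732 0.2397 0.0482] ((561.7213745117188, 250.76373291015625), 94.42559051513672)
0.053 410 [0.6367 0.2988 0.0574] ((632.5133666992188, 291.5750732421875), 39.548851013183594)
0.063 590 [0.6587 0.3244 0.069 ] ((660.3952026367188, 327.0827941894531), 28.494482040405273)
0.075 291 [0.674 0.342 0.078] ((673.1187744140625, 339.5065612792969), 14.64571762084961)
[[326.19390254 140.88906679]
 [325.65683325 250.24146805]]
```

View pics/w3.png

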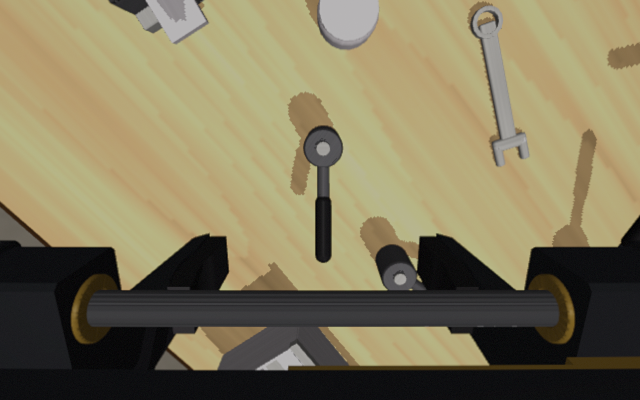

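The target hub top is at (323,148) and its handle runs straight down the picture to (323,260), so the tool is square to it. I'll fit its exact axis.

```bash
python3 - <<'E'
from h import *
P=np.load("pics/w3.npz")["P"]
q=P[120:175,295:350].reshape(-1,3); k=q[(q[:,2]>.046)&(q[:,2]<.053)&(np.hypot(q[:,0]-.605,q[:,1]-.264)<.03)]
print(len(k),cv2.minEnclosingCircle(k[:,:2].astype(np.float32)*1000),np.median(k[:,2]))
q=P[170:265,305:342].reshape(-1,3); k=q[q[:,2]>.056]
l=cv2.fitLine(k[:,:2].astype(np.float32),cv2.DIST_L2,0,0,0).ravel(); print(np.degrees(np.arctan2(l[1],l[0])),l)
for h in((.603,.262),): print("offset of line at hub",np.cross(l[:2],np.array(h)-l[2:])*1000, "end",k[np.argmax(k@np.array([.66,.75,0]))])
E
```

```text
1244 ((610.77490234375, 268.8009948730469), 22.53438949584961) 0.04970925016591654
49.122852 [0.65443933 0.75611454 0.6595101  0.32534483]
offset of line at hub 1.2727416929450563 end [0.68273089 0.35055653 0.07755619]<stdin>:7: DeprecationWarning: Arrays of 2-dimensional vectors are deprecated. Use arrays of 3-dimensional vectors instead. (deprecated in NumPy 2.0)
```

```bash
python3 - <<'E'
from h import *
from scipy.optimize import least_squares
P=np.load("pics/w3.npz")["P"]
u=np.array([.6544,.7561]); n=np.array([-u[1],u[0]]); o=np.array([.609,.267])
q=P[120:175,295:350].reshape(-1,3); k=q[(q[:,2]>.047)&(q[:,2]<.0525)]
a=(k[:,:2]-o)@u*1000; b=(k[:,:2]-o)@n*1000
m=np.abs(a)<30; a,b=a[m],b[m]
w=np.abs(b)>9; print("across",b.min(),b.max(),"along(b>9)",a[w].min(),a[w].max(),"along min",a.min())
hull=cv2.convexHull(np.stack([a,b],1).astype(np.float32)[(a<8)])[:,0]; hull=hull[hull[:,0]<6]
f=least_squares(lambda p:np.hypot(hull[:,0]-p[0],hull[:,1]-p[1])-p[2],[0,0,20]).x; print(f,o+(f[0]*u+f[1]*n)/1000)
E
```

```text
across -20.04119396234702 19.333637974829617 along(b>9) -17.388671036717273 17.69197615484191 along min -19.414276671488658
[-0.03313444 -0.15520191 19.86380356] [0.60909566 0.26687338]
```

Request:
step_arm:
  series:
    - [-7.6,-9,-20,0,0,0,0]
    - [-7.6,-9,-20,0,0,0,0]
    - [0,0,-25,0,0,0,0]
    - [0,0,-25,0,0,0,0]
    - [0,0,-25,0,0,0,0]
    - [0,0,-25,0,0,0,0]
    - [0,0,-25,0,0,0,0]
    - [0,0,-20,0,0,0,0]
    - [0,0,-16,0,0,0,0]
    - [0,0,-12,0,0,0,0]
    - [0,0,-11,0,0,0,0]
    - [0,0,-6,0,0,0,0]
    - [0,0,-3,0,0,0,0]
    - [0,0,0,0,0,0,0]
    - [0,0,0,0,0,0,0]
    - [0,0,0,0,0,0,0]

```text
clock: 5.15
tool_pos: [0.6087, 0.2698, 0.0154]
eef_rot: [-0.416, 0.909, 0.0, 0.0]
contact_force: [-0.4, -0.3, -0.4]
opening: 1.001
finger_force: 0.0
```

```bash
python3 -c "
from h import *
s=r.get_state();print(s['tool_pos'],s['eef_rot'],s['q'])"
```

```text
[0.60873317 0.2698251  0.01538984] [-4.16038404e-01  9.09346914e-01  1.16679499e-04  4.72115064e-04] [-0.06274658  1.18678876 -0.88599241  1.53314139  1.06706831  0.96114377
  1.13262716]
```

Request:
step_arm:
  force: 55
  series:
    - [0.3,-2.9,-0.5,0,0,0,0]
    - [0,0,0,0,0,0,0]
    - [0,0,0,0,0,0,1]
    - [0,0,0,0,0,0,1]
    - [0,0,0,0,0,0,1]
    - [0,0,0,0,0,0,1]
    - [0,0,0,0,0,0,1]
    - [0,0,0,0,0,0,1]
    - [0,0,0,0,0,0,1]

```text
clock: 6.05
tool_pos: [0.6086, 0.2667, 0.0142]
eef_rot: [-0.416, 0.909, 0.0, -0.0]
contact_force: [0.1, 0.1, 0.4]
opening: 0.449
finger_force: 55.0
```

Request:
step_arm:
  series:
    - [0,0,15,0,0,0,1]
    - [0,0,25,0,0,0,1]
    - [0,0,25,0,0,0,1]
    - [0,0,25,0,0,0,1]
    - [0,0,25,0,0,0,1]
    - [0,0,25,0,0,0,1]
    - [-4.5,-26,0,0,0,-0.096,1]
    - [-4.5,-26,0,0,0,-0.096,1]
    - [-4.5,-26,0,0,0,-0.096,1]
    - [-4.5,-26,0,0,0,-0.096,1]
    - [-4.5,-26,0,0,0,-0.096,1]
    - [-4.5,-26,0,0,0,-0.096,1]
    - [-4.5,-26,0,0,0,-0.096,1]
    - [-4.5,-26,0,0,0,-0.096,1]
    - [-4.5,-26,0,0,0,-0.096,1]
    - [-4.5,-26,0,0,0,-0.096,1]
    - [-4.5,-26,0,0,0,-0.096,1]
    - [-4.5,-26,0,0,0,-0.096,1]
    - [0,0,0,0,0,0,1]
    - [0,0,0,0,0,0,1]

```text
clock: 8.05
tool_pos: [0.5544, -0.0457, 0.1547]
eef_rot: [0.147, 0.989, 0.0, -0.0]
contact_force: [-0.2, 0.2, -4.6]
opening: 0.45
finger_force: 55.0
```

```bash
python3 - <<'E'
from h import *
s=r.get_state(); p=s["tool_pos"]; phi=np.degrees(2*np.arctan2(s["eef_rot"][1],s["eef_rot"][0]))
print(s["clock"],p,s["eef_rot"],phi,s["q"],s["opening"])
im,d,c=snap("wrist"); P=cloud(d,c); np.savez("pics/w4.npz",im=im,d=d,P=P); cv2.imwrite("pics/w4.png",im)
q=P.reshape(-1,3); k=q[(q[:,2]>p[2]+.031)&(q[:,2]<p[2]+.041)&(np.hypot(*(q[:,:2]-p[:2]).T)<.06)]
print(len(k),k.mean(0) if len(k) else "")
if len(k)>5:
    f=np.radians(phi); u=np.array([np.cos(f),np.sin(f)]); n=np.array([u[1],-u[0]])
    print("along",np.percentile((k[:,:2]-p[:2])@u*1000,[0,2,98,100]),"across",np.percentile((k[:,:2]-p[:2])@n*1000,[0,2,98,100]))
E
```

```text
8.05 [ 0.55438455 -0.04572824  0.15467472] [ 1.46561188e-01  9.89201604e-01  6.44733417e-05 -2.54088873e-05] 163.14461074067088 [ 0.43661847  0.82014696 -0.76868337  1.83736885  0.77433696  0.81370624
  0.53853838] 0.4503141148432029
7160 [ 0.55112159 -0.04373564  0.19013294]
along [-33.75426619 -28.93173502  19.20516287  20.62542602] across [-35.43562815 -30.89785613  33.05384564  37.32039342]
```

View pics/w4.png

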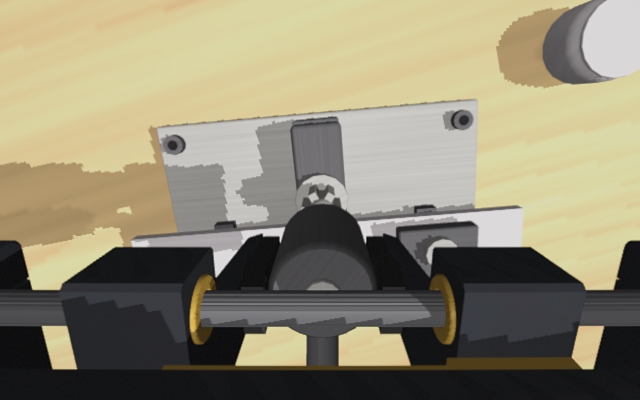

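The picture shows the hub held square, with the spindle teeth at (322,192) directly beyond it; the TCP is within 0.3 mm of the spindle axis and the handle is at -16.9°. I'll lower it carefully.

Request:
step_arm:
  series:
    - [0,0,-15,0,0,0,1]
    - [0,0,-15,0,0,0,1]
    - [0,0,-12,0,0,0,1]
    - [0,0,-5,0,0,0,1]
    - [0,0,-4,0,0,0,1]
    - [0,0,-3,0,0,0,1]
    - [0,0,-3,0,0,0,1]
    - [0,0,-2,0,0,0,1]
    - [0,0,0,0,0,0,1]
    - [0,0,0,0,0,0,1]

```text
clock: 9.1
tool_pos: [0.5546, -0.0458, 0.0952]
eef_rot: [0.147, 0.989, -0.0, -0.0]
contact_force: [-1.1, -1.0, -4.8]
opening: 0.45
finger_force: 55.0
```

Already 3 mm below the tooth-on-tooth stop with no contact force, so the teeth are engaged. On down to the seat.

Request:
step_arm:
  series:
    - [0,0,-4,0,0,0,1]
    - [0,0,-4,0,0,0,1]
    - [0,0,-3,0,0,0,1]
    - [0,0,-2,0,0,0,1]
    - [0,0,-1.2,0,0,0,1]
    - [0,0,-1,0,0,0,1]
    - [0,0,0,0,0,0,1]
    - [0,0,0,0,0,0,1]

```text
clock: 9.9
tool_pos: [0.5546, -0.0457, 0.0802]
eef_rot: [0.146, 0.989, -0.0, -0.0]
contact_force: [-1.2, -3.7, 0.9]
opening: 0.448
finger_force: 55.0
```

Seated: z is at the expected 80.2 mm and the force has turned upwards. Swing clockwise.

Request:
step_arm:
  series:
    - [0,0,0,0,0,-0.05,1]
    - [0,0,0,0,0,-0.05,1]
    - [0,0,0,0,0,-0.05,1]
    - [0,0,0,0,0,-0.05,1]
    - [0,0,0,0,0,-0.05,1]
    - [0,0,0,0,0,-0.05,1]
    - [0,0,0,0,0,-0.05,1]
    - [0,0,0,0,0,-0.05,1]
    - [0,0,0,0,0,-0.05,1]
    - [0,0,0,0,0,-0.05,1]
    - [0,0,0,0,0,-0.05,1]
    - [0,0,0,0,0,-0.05,1]
    - [0,0,0,0,0,-0.05,1]
    - [0,0,0,0,0,-0.05,1]
    - [0,0,0,0,0,-0.05,1]
    - [0,0,0,0,0,-0.05,1]
    - [0,0,0,0,0,-0.05,1]
    - [0,0,0,0,0,0,1]

```text
clock: 11.7
tool_pos: [0.554, -0.047, 0.0801]
eef_rot: [0.541, 0.841, -0.002, 0.0]
contact_force: [-2.3, -6.0, 0.9]
opening: 0.448
finger_force: 55.0
```

```bash
cat > st.py <<'E'
from h import *
s=r.get_state(); print(s["clock"],s["tool_pos"],"handle",np.degrees(2*np.arctan2(s["eef_rot"][1],s["eef_rot"][0]))-180,s["contact_force"],s["moment"],s["q"])
E
python3 st.py
```

```text
11.7 [ 0.55402515 -0.0470382   0.08013157] handle -65.57117292865857 [-2.33597562 -6.03051263  0.90132952] [-1.34330853  0.43589814  0.32912332] [ 0.26548332  0.8720363  -0.45520361  1.88516823  0.70367691  0.552028
 -0.23935678]
```

Request:
step_arm:
  series:
    - [0.2,1,0,0,0,-0.04,1]
    - [0,0,0,0,0,-0.04,1]
    - [0,0,0,0,0,-0.04,1]
    - [0,0,0,0,0,-0.04,1]
    - [0,0,0,0,0,-0.03,1]
    - [0,0,0,0,0,0,1]

```text
clock: 12.3
tool_pos: [0.554, -0.047, 0.0802]
eef_rot: [0.619, 0.785, -0.002, 0.001]
contact_force: [-3.5, -8.9, 2.6]
opening: 0.448
finger_force: 55.0
```

```bash
python3 st.py
```

```text
12.3 [ 0.55396873 -0.04704768  0.08016328] handle -76.47064971072079 [-3.48391123 -8.88429518  2.63168292] [-1.7549829   0.56468876  0.27399455] [ 0.2362112   0.8638159  -0.40493674  1.88641969  0.64703293  0.52762162
 -0.37811819]
```

Request:
step_arm:
  series:
    - [-0.2,-0.8,0,0,0,-0.03,1]
    - [0,0,0,0,0,-0.03,1]
    - [0,0,0,0,0,-0.03,1]
    - [0,0,0,0,0,-0.03,1]
    - [0,0,0,0,0,-0.03,1]
    - [0,0,0,0,0,0,1]

```text
clock: 12.9
tool_pos: [0.5538, -0.0471, 0.0801]
eef_rot: [0.676, 0.737, -0.002, 0.0]
contact_force: [-2.9, -7.6, 2.5]
opening: 0.45
finger_force: 55.0
```

```bash
python3 st.py
```

```text
12.9 [ 0.55383059 -0.04712348  0.08012455] handle -85.03479961175348 [-2.90362699 -7.58193119  2.47048642] [-1.58846233  0.54973584  0.32666764] [ 0.21528397  0.85830162 -0.36696731  1.88813635  0.59928659  0.50817486
 -0.48273711]
```

Request:
step_arm:
  series:
    - [0,0,0,0,0,-0.03,1]
    - [0,0,0,0,0,-0.03,1]
    - [0,0,0,0,0,-0.03,1]
    - [0,0,0,0,0,0,1]
    - [0,0,0,0,0,0,1]

```text
clock: 13.4
tool_pos: [0.5538, -0.0472, 0.0801]
eef_rot: [0.708, 0.707, -0.002, 0.001]
contact_force: [-3.4, -6.9, 1.8]
opening: 0.442
finger_force: 55.1
```

```bash
python3 - <<'E'
import st
from h import *
T=[]
for n in("top","scene"):
    im,d,c=snap(n); np.savez(f"pics/{n}5.npz",im=im,P=cloud(d,c)); T.append(im)
im,d,c=snap("wrist"); T.append(im)
a=cv2.resize(T[0][120:220,300:440],(560,400),interpolation=cv2.INTER_CUBIC)
b=cv2.resize(T[1][190:330,250:410],(457,400),interpolation=cv2.INTER_CUBIC)[:, :240]
b=cv2.resize(T[1][190:330,230:410],(240,187))
m=np.zeros((400,800,3),np.uint8); m[:,:560]=a; m[:187,560:]=b; m[200:350,560:]=cv2.resize(T[2],(240,150))
cv2.imwrite("pics/m5.png",m)
E
```

```text
13.4 [ 0.55377252 -0.04715295  0.08014581] handle -90.07684560240614 [-3.37597336 -6.90181058  1.80521504] [-1.58661113  0.58139     0.58981808] [ 0.20210369  0.85527281 -0.34417405  1.88900402  0.5703276   0.49782375
 -0.54382406]
```

View pics/m5.png

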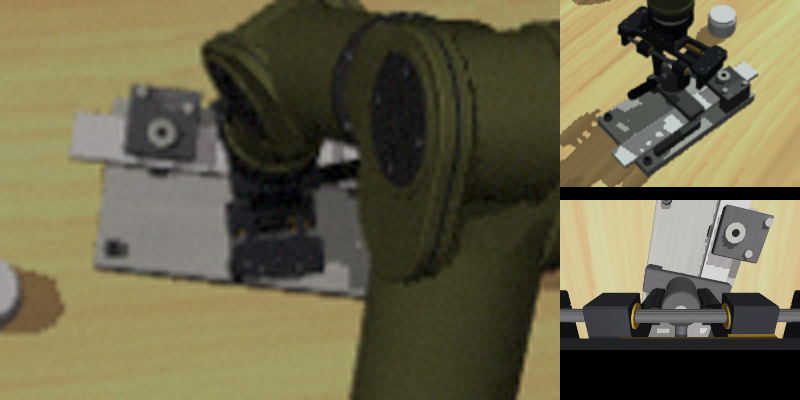

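The mosaic shows the gripper over the seated lever with its handle pointing towards jig -y; the moment has jumped from 0.33 to 0.59 N m, suggesting the stop. I'll press a bit more to confirm.

Request:
step_arm:
  force: 60
  series:
    - [0,0,0,0,0,-0.02,1]
    - [0,0,0,0,0,-0.02,1]
    - [0,0,0,0,0,-0.02,1]
    - [0,0,0,0,0,0,1]
    - [0,0,0,0,0,0,1]

```text
clock: 14.05
tool_pos: [0.5537, -0.047, 0.0801]
eef_rot: [0.727, 0.687, -0.002, 0.001]
contact_force: [-3.5, -7.7, 2.1]
opening: 0.448
finger_force: 61.1
```

```bash
python3 st.py
```

```text
14.05 [ 0.55374437 -0.04695789  0.08013513] handle -93.23744746361542 [-3.53375084 -7.72290832  2.11193186] [-1.65952805  0.62528071  1.73618528] [ 0.19296103  0.85342931 -0.32942522  1.88978696  0.5520872   0.49121503
 -0.58257168]
```

The moment rose to 1.74 N m at the firm stop, so the clamp is tight with the handle at about -92°. Release and lift clear.

Request:
step_arm:
  series:
    - [0,0,0,0,0,0,0]
    - [0,0,0,0,0,0,0]
    - [0,0,0,0,0,0,0]
    - [0,0,0,0,0,0,0]
    - [0,0,0,0,0,0,0]
    - [0,0,0,0,0,0,0]
    - [0,0,0,0,0,0,0]
    - [0,0,10,0,0,0,0]
    - [0,0,20,0,0,0,0]
    - [0,0,30,0,0,0,0]
    - [0,0,30,0,0,0,0]
    - [0,0,30,0,0,0,0]
    - [0,0,30,0,0,0,0]
    - [0,-20,20,0,0,0,0]
    - [0,-20,0,0,0,0,0]
    - [0,-20,0,0,0,0,0]
    - [0,0,0,0,0,0,0]
    - [0,0,0,0,0,0,0]

```text
clock: 15.85
tool_pos: [0.5546, -0.1046, 0.2504]
eef_rot: [0.729, 0.684, 0.0, -0.0]
contact_force: [0.2, 0.8, 0.5]
opening: 0.997
finger_force: 0.0
```

```bash
python3 - <<'E'
import st
from h import *
im,d,c=snap("wrist"); P=cloud(d,c); 
m=im; cv2.imwrite("pics/w6.png",m)
q=P.reshape(-1,3); q=q[(np.hypot(q[:,0]-.554,q[:,1]+.046)<.13)]
k=q[(q[:,2]>.112)&(q[:,2]<.119)&(np.hypot(q[:,0]-.554,q[:,1]+.046)<.035)]; print("hub top z",np.median(k[:,2]),cv2.minEnclosingCircle(k[:,:2].astype(np.float32)*1000))
k=q[(q[:,2]>.123)&(q[:,2]<.15)]; l=cv2.fitLine(k[:,:2].astype(np.float32),cv2.DIST_L2,0,0,0).ravel(); print(len(k),np.degrees(np.arctan2(l[1],l[0])),l)
E
```

```text
15.85 [ 0.55455511 -0.10461301  0.25038026] handle -93.6315683401212 [0.21837393 0.76125601 0.45956587] [-0.02855738 -0.05915946 -0.01972813] [ 0.40483493  0.62744922 -0.5046213   1.72883015  0.37535496  0.88244196
 -0.32419178]
hub top z 0.11577560646584589 ((554.8330688476562, -53.17961883544922), 27.617380142211914)
1654 -87.00688 [ 0.05221597 -0.9986358   0.55887234 -0.1239005 ]
```

View pics/w6.png

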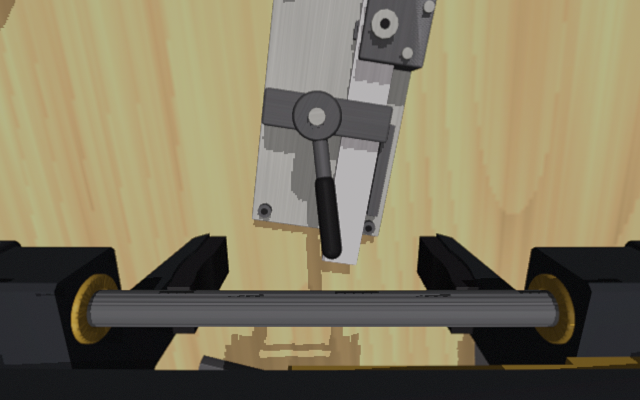

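The wrist view shows the lever seated: hub at (317,117), top at 115.8 mm, which is the seat plus 50 mm. Its handle points at (332,250), the end away from the bush. It lies at -87°, 15° from the jig's -y axis, and that is the nearest of the 60° indexes.

```bash
python3 -c "
from plant import r
print(r.finish_job())"
```

```text
the job is handed in; nothing more can be done
None
```

The lever is on the spindle, fully home and clamped tight. Its handle points to the end away from the bush, 15° off the jig's axis (the closest spline index), and the gripper let go and touched nothing else; the job was handed in at about 16 s.

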